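# Clamp a power module with the torque key

### The job

Clamp the finned power module in its test fixture: take the winged torque key from the bench, set it squarely and fully home on the fixture's drive tang without leaning on it, and turn it clockwise (seen from above) until its clutch clicks, then stop at once, because turning on past the click crushes the module. Let go and leave the key standing on the tang, with the module still clamped and everything else on the bench left where it was.

Things in the scene. Friction and masses are not known exactly. Their poses are not given: they have to be found in the camera images.
- key: The torque key, loose, upright on the bench, 70 mm high, 190 g. Steel foot 48 (its x) x 24 (y) x 19 mm with a slot open at the bottom, 33 (x) x 11 (y) mm, 16 deep. Above it a round collar 38 mm across up to 35 mm; on top a grey wing 38 (x) x 14 (y) mm, 35 to 70 mm high, pinched across its 14 mm. Origin: centre of the foot's underside, z up; its axes are the foot's.
- key_grip (a point): On the key's axis, 57 mm above its underside, 13 mm below the wing's top: where to pinch. x along the wing, y across; turns with the wing, parallel to the slot at the start. A clutch joins wing and foot: rigid up to 0.28 N m clockwise, then it clicks: the wing gives way, its resistance falling from 0.28 to 0.06 N m over 0.25 rad with the foot still; then it is solid again.
- key_mouth (a point): Centre of the slot's mouth, at the underside of the key's foot; axes as key. Once the key is home this point coincides with drive_seat. The key may be set on either way round (half a turn).
- drive_seat (a point): Centre of the round shoulder, 48 mm across and 52 mm above the bench, on which the key's foot rests when home. On it stands the drive tang, 30 (x) x 8 (y) mm, 14 mm high, round-topped. Axes turn with the tang. It rubs at 0.15 N m and tightens clockwise; slot play 0.1 rad either way. From seating to the click takes 0.3 to 1.3 rad, different each time.
- fixture: The fixture, fixed to the bench: aluminium base plate 165 x 90 x 12 mm with a tower 44 x 50 mm, 48 mm high, under the drive tang, and at the plate's other end a backstop whose setting differs each time. Origin: on the bench under the tang's axis; the module lies towards its -x.
- module: The finned black power module, 50 x 58 x 34 mm, 250 g, lying loose on the base plate between jaw and backstop. Origin: centre of its underside. The click comes at about 22 N of squeeze; it must not get more than 34 N.
- jaw: The steel clamp jaw, a plate 44 mm wide, 26 mm high, between tower and module. It advances 6 mm per rad of the tang along the fixture's -x, slides the module against the backstop, then squeezes it. Origin: the fixture's origin shifted by the jaw's advance.
- spare_knob: round grey spare instrument knob, 34 mm across, 22 mm high, no wing; a bystander. Origin: centre of its underside.
- board: green circuit board 70 x 50 mm lying flat; a bystander. Origin: centre of its underside.
- driver: screwdriver 170 mm long, lying; a bystander. Origin in its handle line, at bench height.
- tray: grey divided parts tray 90 x 120 x 25 mm; a bystander. Origin: centre of its underside.
- flux: small bottle, 34 mm across, 75 mm high; a bystander. Origin: centre of its underside.
- weight: plain brass cylinder, 36 mm across, 35 mm high; a bystander. Origin: centre of its underside.
- meter: hand-held meter 160 x 80 x 36 mm lying on its back; a bystander. Origin: centre of its underside.
Things that resemble listed ones, but are neither listed nor needed, are in the scene too. What is shaped like the fixture but green is not meant.

How it is judged (in metres and radians):
On the way, in this order (a step that is already met when the one before it is completed fails the run):
1. the key is fully home on the drive tang (distance between key_mouth and drive_seat below 0.004 m and angle between key's own z axis and vertical below 0.09 rad), for 0.2 s.
2. the jaw squeezes the module with the set torque, the key still home (all of step 1 and contact force between jaw and module above 16 N), for 0.2 s.
At the end, for the whole second after the job is handed in: The key stands home on the tang (slot mouth within 4 mm of the shoulder's centre, tilted less than 5 degrees), released and at rest, and the jaw still squeezes the module with more than 14 N (the click comes at about 22 N) (all of step 1 and contact force between jaw and module above 14 N and linear speed of key below 0.02 m/s); the robot touches nothing.
It fails at once if the module is squeezed with more than 34 N: turned on past the click (contact force between jaw and module above 34 N).
It fails at once if the key is leaned or knocked on the fixture with more than 40 N (contact force between key and fixture above 40 N).
It fails at once if the robot pushes on the fixture itself with more than 15 N (contact force between any of the fingers, the arm and fixture above 15 N).
It fails at once if the robot shoves the module (contact force between any of the fingers, the arm and module above 5 N).
It fails at once if a bystander is moved by more than 3 cm (distance of any of spare_knob, board, driver, tray, flux, weight, meter from where it was at the start of the episode above 0.03 m).
It also fails if it takes over 64 s, if anything falls off the work surface, if the arm or the gripper's body presses on something with over 40 N, if the wrist force passes 120 N, or if a joint passes its speed limit or range.

### The arm

A 6-joint arm with a two-finger parallel gripper is mounted at the origin on the work surface. World frame = base frame: x ahead of the robot, y to its left, z up, the work surface at z = 0. Lengths are in mm, angles in degrees, forces in N, time in s.
With the tool pointing down it reaches from about 325 to 900 mm from the base axis. Payload 6.1 kg.
Tool frame: the origin (TCP) lies midway between the tips of the shut fingers; the grasp point (between the pads) lies grip_depth behind it (grip_depth is the distance from the TCP to the grasp point, in mm); z points along the fingers, y is the line along which they close (so a half turn about z gives the same grasp; the last joint's range is limited). The gripper opens to 87 mm and grips with 3 to 60 N. Pads are 19 mm wide; open, the fingers measure 117 mm over their backs; the gripper's body (75 mm by 190 mm) begins 51 mm behind the grasp point.
Start: joints at [66.285, 12.628, 87.462, -0, 79.91, -7.225], TCP at [177.401, 599.287, 222.538] pointing down, gripper open.
Joint ranges: [-170.65, 170.65], [-52.31, 119.04], [5.05, 147.46], [-71.25, 251.25], [11.57, 151.72], [-153.62, 153.62]. Speed limits (degrees/s): [147.25, 147.25, 172.46, 180, 180, 180].

### API

Orientations are given as [roll, pitch, yaw] about the fixed x, y, z axes, in that order (R = Rz(yaw) Ry(pitch) Rx(roll)).
In Python, from rig import * gives the robot as it stands.
- The arm moves only by the tool play_rows, never from a script. Its argument "moves" is a list of rows, each an object of numbers: "ax", "ay", "az": the turn, a rotation vector about the world's x, y, z as a fraction of full scale; "x", "y", "z": the shift along the world's x, y, z as a fraction of full scale; "hand": the opening, from 0 (shut) to 1 (fully open). In form: [{"ax": .., "ay": .., "az": .., "x": .., "y": .., "z": .., "hand": ..}, ...]. A call has 1 to 20 rows; each row shifts and turns the commanded pose from where the row before left it; what a row does not reach is not made up. Full scale, the value 1, is 0.12 m for a shift and 0.5 rad for a turn. A row lasts 1/8 s, in which the tool goes at most 62.5 mm and 10.7 degrees, less where a joint would pass 70% of its speed; a pose out of reach is approached as far as the arm can. A call with a number of a shift or a turn outside -1 to 1 is refused whole. A call with a gripper value outside its range is refused whole. The fingers move at their own pace and stop on an object; "newtons" is the grip in N (left out, the last holds). Time passes only in rows, so rows that do not move let the fingers close. It gives the time, the measured TCP pose, the force, the opening and the grip force at its end, in the units of the state.
- get_obs(): the state, without advancing time (a new reading comes with each control period).
- snapshot(name): name is "scene" or "top" or "wrist"; returns (picture, depth): 384x512x3 uint8, red, green, blue; 384x512 float32, mm along the optical axis (not along the pixel's ray), 0 where there is no reading.
- camera_model(name): a dict with "intrinsics" (3x3 intrinsics, pixels), "cam_to_world" (4x4, takes a point from camera to world coordinates). Camera axes: x right, y down, z forward; pixel columns grow to the right and rows downward; lengths in mm; the calibration is good to about 2 mm. A picture is of the moment at which its call begins: read the wrist's pose just before it. camera_model takes no time and is no camera call; for the wrist camera it gives the pose at the moment of the call.
- hand_in(): hands the job in; it is judged then, once.
The state is a dict: "t": time; "qpos": joint angles; "qvel": joint speeds; "joint_torque": joint torques, N m; "ee_pos": TCP position; "eef_rot": TCP orientation; "contact_force": force on the tool from outside, world axes, zero at the start; "torque": the same for the moment, N m; "width": finger opening in mm; "gripper_force": force on a finger pad.
Only numpy, scipy, OpenCV 4.12 (cv2) and the standard library are available. Lean on these libraries where they do the work, as an engineer would, in place of code of your own. Each camera call takes 0.05 s, during which the arm holds its last target. There are 200 camera calls.

## Working session

There is one attempt and no reset: what is moved stays moved. The work goes in short steps, Python scripts to look and compute and a tool call to move; the robot and the scene stay as the last step left them, time stands still between calls to the robot, and variables do not carry over. Pictures are saved under pics/ and viewed, at most 10 in all, crops included, and the job is handed in when it is done.

Besides the shell and the picture viewer there is one more tool, called in YAML: its name, and indented under it one key for each argument. play_rows: Moves the arm, as the interface text tells. Shift numbers are shares of 0.12 m and turn numbers shares of 0.5 rad, none past 1 either way. Its arguments: {"type":"object","properties":{"moves":{"type":"array","items":{"type":"object","properties":{"ax":{"type":"number"},"ay":{"type":"number"},"az":{"type":"number"},"x":{"type":"number"},"y":{"type":"number"},"z":{"type":"number"},"hand":{"type":"number"}}}},"newtons":{"type":"number"}},"required":["moves"]}

```bash
mkdir -p pics; ls
cat > h.py <<'E'
from rig import *
import numpy as np, cv2
def snap(n):
    m=camera_model(n); p,d=snapshot(n); return p,d,np.array(m["intrinsics"]),np.array(m["cam_to_world"])
def cloud(d,K,T):
    v,u=np.mgrid[0:384,0:512]; P=np.stack([(u-K[0,2])/K[0,0]*d,(v-K[1,2])/K[1,1]*d,d,np.ones_like(d)],-1)
    return (P@T.T)[...,:3]
E
python3 - <<'E'
from h import *
for n in("scene","top"):
    p,d,K,T=snap(n); np.savez(f"{n}.npz",p=p,d=d,K=K,T=T); cv2.imwrite(f"pics/{n}.png",cv2.resize(p[...,::-1],(800,600),interpolation=cv2.INTER_CUBIC))
    print(n,T.round(2).tolist(),K.tolist())
o=get_obs();print(o)
E
```

```text
pics
scene [[0.81, 0.44, -0.39, 969.92], [0.59, -0.6, 0.54, -587.11], [0.01, -0.67, -0.75, 907.13], [0.0, 0.0, 0.0, 1.0]] [[457.37719713064536, 0.0, 259.77108594683926], [0.0, 457.37719713064536, 184.45890518771], [0.0, 0.0, 1.0]]
top [[-0.01, -0.99, 0.15, 403.4], [-1.0, 0.01, -0.03, 29.83], [0.03, -0.15, -0.99, 1168.49], [0.0, 0.0, 0.0, 1.0]] [[403.7153030356636, 0.0, 258.77730054851264], [0.0, 403.7153030356636, 189.54324834745518], [0.0, 0.0, 1.0]]
{'t': 0.1, 'qpos': array([ 6.62866204e+01,  1.26699652e+01,  8.75205816e+01,  2.61277052e-03,
        7.99094524e+01, -7.22554775e+00]), 'qvel': array([ 0.08764611, -0.03716345, -0.22724581, -0.11617154,  0.01017381,
        0.00956797]), 'joint_torque': array([ 2.37426248e-03, -4.95950139e+01, -3.88519871e+01,  7.03037926e-02,
        5.15862030e-02, -2.81087750e-05]), 'ee_pos': array([177.14899124, 598.78283566, 221.54216578]), 'eef_rot': array([-1.79901118e+02, -1.51285800e-02,  1.63511695e+02]), 'contact_force': array([ 0.11878542,  0.55921935, -0.12627623]), 'torque': array([ 0.02622611,  0.00042266, -0.0435311 ]), 'gripper_force': 0.0, 'width': 87.35914427637476}
```

View pics/scene.png

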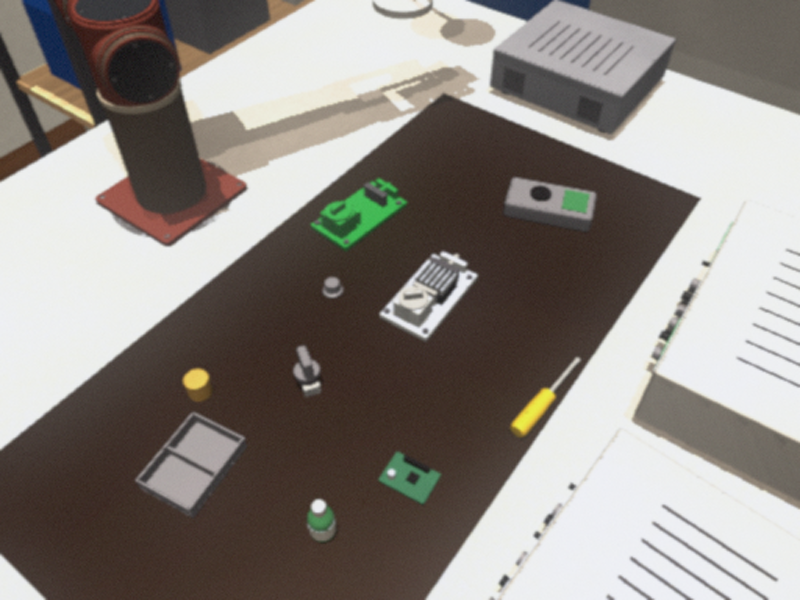

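View pics/top.png

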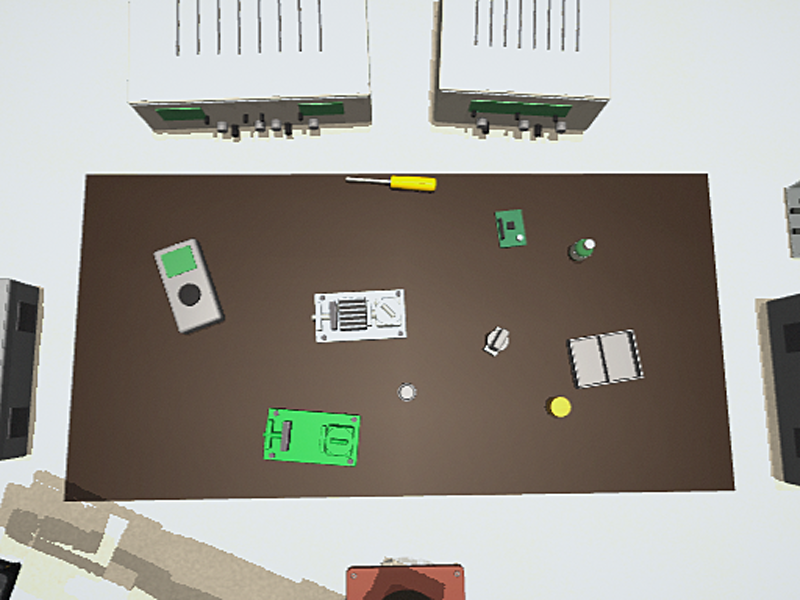

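```bash
python3 -c "
import rig;print([x for x in dir(rig) if x[0]!='_']); print(getattr(rig,'grip_depth',None))"
```

```text
['PlanningError', 'camera_model', 'get_obs', 'grip_depth', 'hand_in', 'snapshot']
18.700000000000003
```

Candidates (800×600 top view): the key with grey wing at (497,341); the round spare knob at (407,392) has no wing; brass weight at (560,407); flux at (582,248). The fixture is silver at (360,315), tang at (388,312); the green lookalike at (312,437) is not meant. Scene view shows the key standing at (307,370). I measure roughly and check in a crop.

Run:
```python
from h import *
z=np.load("top.npz"); C=cloud(z["d"],z["K"],z["T"]); s=.64
for nm,(u,v),lo,hi in(("key",(497,341),55,85),("tang",(388,312),53,80),("plate",(360,315),5,40),("module",(350,315),40,60)):
    r=22 if nm=="key" else 60 if nm=="plate" else 20
    u*=s;v*=s;r=int(r*s);P=C[int(v)-r:int(v)+r,int(u)-r:int(u)+r].reshape(-1,3)
    Q=P[(P[:,2]>lo)&(P[:,2]<hi)]; print(nm,len(Q)); 
    if len(Q)>3: print(np.median(Q,0).round(1),cv2.minAreaRect(Q[:,:2].astype(np.float32)),P[:,2].max().round())
a=z["p"][...,::-1][190:250,180:350]; b=np.load("scene.npz")["p"][...,::-1][205:265,160:330]
cv2.imwrite("pics/crop.png",cv2.resize(np.vstack([a,b]),None,fx=4.5,fy=4.5,interpolation=cv2.INTER_CUBIC))
print(camera_model("wrist"))
```

```text
key 81
[ 494.1 -169.4   70.3] ((494.9671325683594, -169.69876098632812), (13.619718551635742, 37.232032775878906), 58.16847610473633) 1168.0
tang 140
[546.7  26.8  55. ] ((547.8707885742188, 26.418779373168945), (43.05241394042969, 45.072021484375), 4.768880844116211) 1168.0
plate 1551
[539.1  90.   13.5] ((550.981201171875, 79.85560607910156), (217.60362243652344, 219.50442504882812), 89.40709686279297) 1168.0
module 197
[546.2  93.7  45. ] ((546.994140625, 95.38987731933594), (53.96377182006836, 64.66747283935547), 0.12272714078426361) 1168.0
{'intrinsics': array([[308.9245305 ,   0.        , 255.50807791],
       [  0.        , 308.9245305 , 191.62256182],
       [  0.        ,   0.        ,   1.        ]]), 'cam_to_world': array([[ 2.83598985e-01,  9.30015396e-01,  2.33758375e-01,
         1.13067773e+02],
       [ 9.58940662e-01, -2.74508634e-01, -7.12588053e-02,
         6.17500291e+02],
       [-2.10309378e-03,  2.44369336e-01, -9.69679950e-01,
         3.83361612e+02],
       [ 0.00000000e+00,  0.00000000e+00,  0.00000000e+00,
         1.00000000e+00]])}
```

View pics/crop.png

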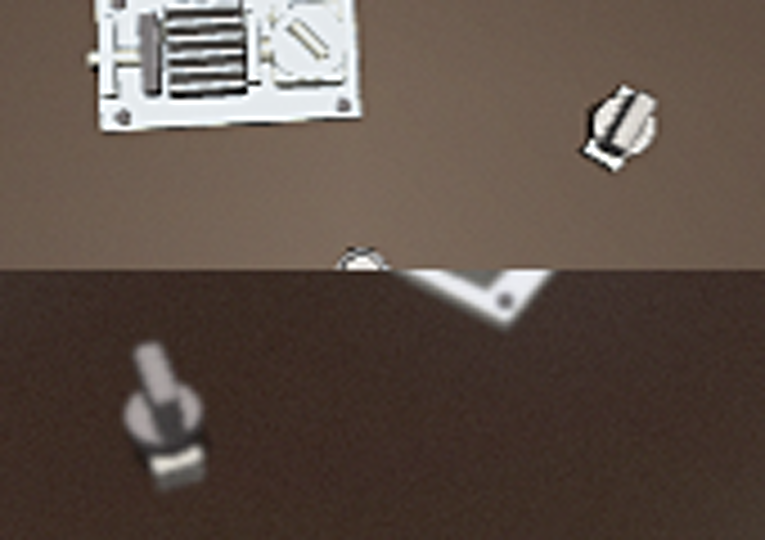

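The crop shows the silver fixture with its diagonal tang at about (302,42) and the key, whose wing stands up, at (628,118). The choice is confirmed. Next I move over the fixture for a close wrist look.

play_rows:
  moves:
    - {"x": 0.257,"y": -0.398,"az": -0.045}
    - {"x": 0.257,"y": -0.398,"az": -0.045}
    - {"x": 0.257,"y": -0.398,"az": -0.045}
    - {"x": 0.257,"y": -0.398,"az": -0.045}
    - {"x": 0.257,"y": -0.398,"az": -0.045}
    - {"x": 0.257,"y": -0.398,"az": -0.045}
    - {"x": 0.257,"y": -0.398,"az": -0.045}
    - {"x": 0.257,"y": -0.398,"az": -0.045}
    - {"x": 0.257,"y": -0.398,"az": -0.045}
    - {"x": 0.257,"y": -0.398,"az": -0.045}
    - {"x": 0.257,"y": -0.398,"az": -0.045}
    - {"x": 0.257,"y": -0.398,"az": -0.045}
    - {}
    - {}
    - {}

```text
schema error: expected keys ax, ay, az, x, y, z, hand
```

Run:
```python
from h import *
p,d,K,T=snap("wrist"); np.savez("wf.npz",p=p,d=d,K=K,T=T); cv2.imwrite("pics/wf.png",cv2.resize(p[...,::-1],(800,600),interpolation=cv2.INTER_CUBIC))
o=get_obs();print(o["ee_pos"],o["eef_rot"],o["t"],o["contact_force"],o["torque"])
C=cloud(d,K,T); 
for lo,hi in((57,70),(50,56)):
    m=(C[...,2]>lo)&(C[...,2]<hi)&(np.hypot(C[...,0]-547,C[...,1]-26)<35); Q=C[m]; print(len(Q),np.median(Q,0),cv2.minAreaRect(Q[:,:2].astype(np.float32)) if len(Q)>3 else 0)
```

```text
[177.21102537 598.84249556 221.66308823] [-1.79911478e+02 -9.74669029e-03  1.63508831e+02] 0.15 [-1.01595592  0.65386706  0.43464838] [-0.01444893  0.02066104 -0.064853  ]
0 [nan nan nan] 0
0 [nan nan nan] 0
  return _methods._mean(a, axis=axis, dtype=dtype,
  ret = um.true_divide(
```

View pics/wf.png

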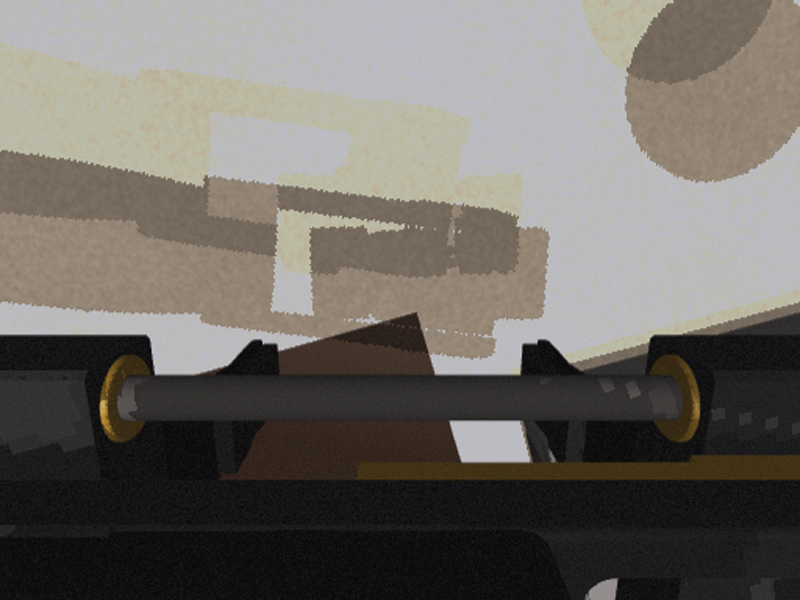

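The view shows only the gripper's lower half and shadows: the visible area lies about 70 mm ahead along tool x. Each row also needs every key, so I aim the camera accordingly.

play_rows:
  moves:
    - {"ax": 0,"ay": 0,"az": -0.038,"x": 0.256,"y": -0.365,"z": 0,"hand": 1}
    - {"ax": 0,"ay": 0,"az": -0.038,"x": 0.256,"y": -0.365,"z": 0,"hand": 1}
    - {"ax": 0,"ay": 0,"az": -0.038,"x": 0.256,"y": -0.365,"z": 0,"hand": 1}
    - {"ax": 0,"ay": 0,"az": -0.038,"x": 0.256,"y": -0.365,"z": 0,"hand": 1}
    - {"ax": 0,"ay": 0,"az": -0.038,"x": 0.256,"y": -0.365,"z": 0,"hand": 1}
    - {"ax": 0,"ay": 0,"az": -0.038,"x": 0.256,"y": -0.365,"z": 0,"hand": 1}
    - {"ax": 0,"ay": 0,"az": -0.038,"x": 0.256,"y": -0.365,"z": 0,"hand": 1}
    - {"ax": 0,"ay": 0,"az": -0.038,"x": 0.256,"y": -0.365,"z": 0,"hand": 1}
    - {"ax": 0,"ay": 0,"az": -0.038,"x": 0.256,"y": -0.365,"z": 0,"hand": 1}
    - {"ax": 0,"ay": 0,"az": -0.038,"x": 0.256,"y": -0.365,"z": 0,"hand": 1}
    - {"ax": 0,"ay": 0,"az": -0.038,"x": 0.256,"y": -0.365,"z": 0,"hand": 1}
    - {"ax": 0,"ay": 0,"az": -0.038,"x": 0.256,"y": -0.365,"z": 0,"hand": 1}
    - {"ax": 0,"ay": 0,"az": -0.038,"x": 0.256,"y": -0.365,"z": 0,"hand": 1}
    - {"ax": 0,"ay": 0,"az": -0.038,"x": 0.256,"y": -0.365,"z": 0,"hand": 1}
    - {"ax": 0,"ay": 0,"az": 0,"x": 0,"y": 0,"z": 0,"hand": 1}
    - {"ax": 0,"ay": 0,"az": 0,"x": 0,"y": 0,"z": 0,"hand": 1}
    - {"ax": 0,"ay": 0,"az": 0,"x": 0,"y": 0,"z": 0,"hand": 1}

```text
t: 2.28
ee_pos: [606.9, -12.7, 222.5]
eef_rot: [180.0, -0.0, 148.4]
contact_force: [1.1, 0.1, 0.0]
width: 86.9
gripper_force: 0.0
```

```bash
cat > m.py <<'E'
from h import *
import sys
n,cx,cy,bands=sys.argv[1],float(sys.argv[2]),float(sys.argv[3]),eval(sys.argv[4])
p,d,K,T=snap("wrist"); np.savez(n+".npz",p=p,d=d,K=K,T=T); cv2.imwrite(f"pics/{n}.png",cv2.resize(p[...,::-1],(800,600),interpolation=cv2.INTER_CUBIC))
o=get_obs();print(o["ee_pos"],o["eef_rot"],o["t"],o["contact_force"],o["torque"])
C=cloud(d,K,T)
for lo,hi in bands:
    m=(C[...,2]>lo)&(C[...,2]<hi)&(np.hypot(C[...,0]-cx,C[...,1]-cy)<35); Q=C[m]
    if len(Q)>5: print(lo,hi,len(Q),np.median(Q,0).round(1),cv2.minAreaRect(Q[:,:2].astype(np.float32)))
E
python3 m.py wf1 547 26 "((57,70),(50,56))"
```

```text
[606.96149366 -12.63441441 222.64559774] [ 1.79993025e+02 -9.26871030e-03  1.48364721e+02] 2.325 [-0.91623406  0.61863729 -0.46092726] [-0.03133971 -0.04768383 -0.02052942]
57 70 246 [546.   26.   64.8] ((545.9932861328125, 26.01870346069336), (29.944961547851562, 7.86633825302124), 44.85271072387695)
50 56 1418 [545.6  26.3  51.6] ((546.1972045898438, 26.288082122802734), (47.00589370727539, 46.3676643371582), 58.285064697265625)
```

View pics/wf1.png

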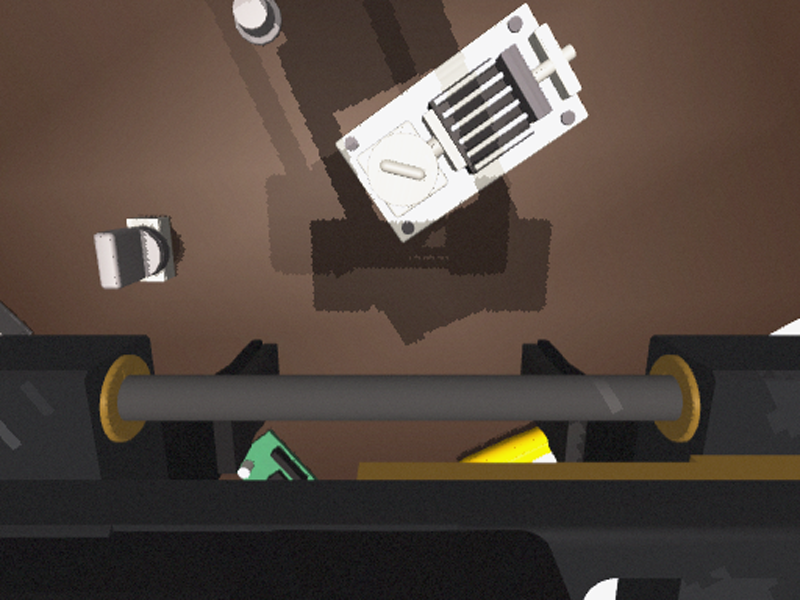

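The tang's top is clearly seen at (402,168), measured at (546,26), 44.9°. The key is at (135,250). Next comes the key.

play_rows:
  moves:
    - {"ax": 0,"ay": 0,"az": 0,"x": -0.11,"y": -0.41,"z": -0.1,"hand": 1}
    - {"ax": 0,"ay": 0,"az": 0,"x": -0.11,"y": -0.41,"z": -0.1,"hand": 1}
    - {"ax": 0,"ay": 0,"az": 0,"x": -0.11,"y": -0.41,"z": -0.1,"hand": 1}
    - {"ax": 0,"ay": 0,"az": 0,"x": -0.11,"y": -0.41,"z": -0.1,"hand": 1}
    - {"ax": 0,"ay": 0,"az": 0,"x": 0,"y": 0,"z": 0,"hand": 1}
    - {"ax": 0,"ay": 0,"az": 0,"x": 0,"y": 0,"z": 0,"hand": 1}
    - {"ax": 0,"ay": 0,"az": 0,"x": 0,"y": 0,"z": 0,"hand": 1}

```text
t: 3.2
ee_pos: [555.4, -209.2, 175.2]
eef_rot: [180.0, 0.0, 148.4]
contact_force: [-0.0, 1.3, 0.6]
width: 87.0
gripper_force: 0.0
```

```bash
python3 m.py wk 494 -169 "((64,76),(30,40),(14,24))"
```

```text
[ 555.36349488 -209.2780098   175.13989111] [1.79983129e+02 4.85338208e-02 1.48393627e+02] 3.25 [0.19315223 0.06964639 0.50886849] [ 0.0575098  -0.0010374   0.00672979]
64 76 775 [ 493.1 -171.2   69.2] ((493.4757385253906, -171.5155487060547), (13.711094856262207, 37.405120849609375), 58.7518310546875)
30 40 600 [ 493.1 -170.8   34.6] ((493.3628845214844, -170.86300659179688), (36.88750076293945, 31.950246810913086), 58.42708206176758)
14 24 174 [ 503.4 -172.2   18.5] ((493.0492248535156, -171.15480041503906), (23.598308563232422, 47.20877456665039), 58.35477066040039)
```

View pics/wk.png

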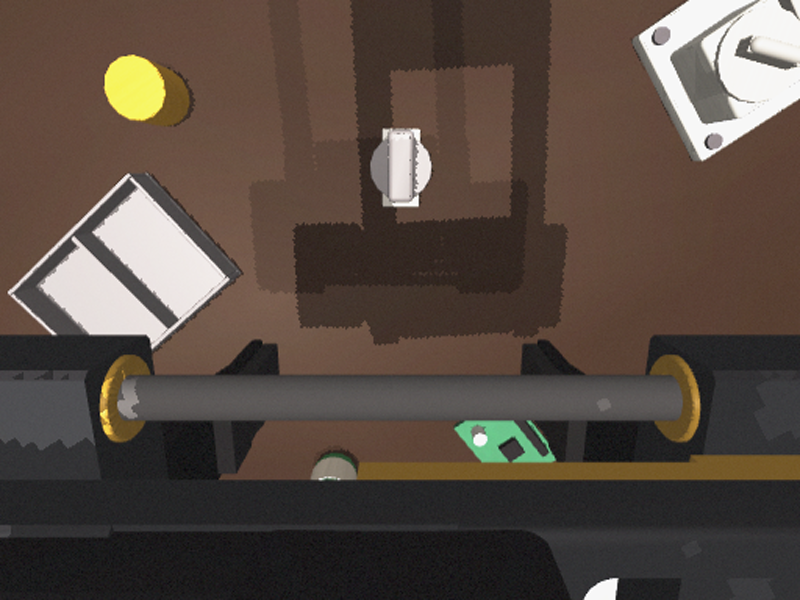

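The picture shows the key at (402,167), aligned with the tool. It is at (493.3,-171.2), yaw 148.4, so I grasp it now.

play_rows:
  newtons: 30
  moves:
    - {"ax": 0,"ay": 0,"az": 0,"x": -0.259,"y": 0.158,"z": 0,"hand": 1}
    - {"ax": 0,"ay": 0,"az": 0,"x": -0.259,"y": 0.158,"z": 0,"hand": 1}
    - {"ax": 0,"ay": 0,"az": 0,"x": 0,"y": 0,"z": -0.26,"hand": 1}
    - {"ax": 0,"ay": 0,"az": 0,"x": 0,"y": 0,"z": -0.26,"hand": 0.6}
    - {"ax": 0,"ay": 0,"az": 0,"x": 0,"y": 0,"z": -0.26,"hand": 0.6}
    - {"ax": 0,"ay": 0,"az": 0,"x": 0,"y": 0,"z": -0.2,"hand": 0.6}
    - {"ax": 0,"ay": 0,"az": 0,"x": 0,"y": 0,"z": -0.1,"hand": 0.5}
    - {"ax": 0,"ay": 0,"az": 0,"x": 0,"y": 0,"z": -0.05,"hand": 0.4}
    - {"ax": 0,"ay": 0,"az": 0,"x": 0,"y": 0,"z": 0,"hand": 0.3}
    - {"ax": 0,"ay": 0,"az": 0,"x": 0,"y": 0,"z": 0,"hand": 0.3}

```text
t: 4.5
ee_pos: [493.3, -173.2, 40.0]
eef_rot: [180.0, 0.1, 148.3]
contact_force: [-0.5, 0.1, 0.2]
width: 28.9
gripper_force: 0.0
```

play_rows:
  moves:
    - {"ax": 0,"ay": 0,"az": 0,"x": 0,"y": 0.016,"z": -0.008,"hand": 0.3}
    - {"ax": 0,"ay": 0,"az": 0,"x": 0,"y": 0,"z": 0,"hand": 0.2}
    - {"ax": 0,"ay": 0,"az": 0,"x": 0,"y": 0,"z": 0,"hand": 0}
    - {"ax": 0,"ay": 0,"az": 0,"x": 0,"y": 0,"z": 0,"hand": 0}
    - {"ax": 0,"ay": 0,"az": 0,"x": 0,"y": 0,"z": 0,"hand": 0}

```text
t: 5.12
ee_pos: [492.6, -170.9, 38.0]
eef_rot: [180.0, 0.0, 148.3]
contact_force: [0.7, 0.2, 0.5]
width: 13.5
gripper_force: 30.0
```

play_rows:
  moves:
    - {"ax": 0,"ay": 0,"az": 0,"x": 0,"y": 0,"z": 0.15,"hand": 0}
    - {"ax": 0,"ay": 0,"az": 0,"x": 0,"y": 0,"z": 0.45,"hand": 0}
    - {"ax": 0,"ay": 0,"az": 0.297,"x": 0.0955,"y": 0.2285,"z": 0.074,"hand": 0}
    - {"ax": 0,"ay": 0,"az": 0.297,"x": 0.0955,"y": 0.2285,"z": 0.074,"hand": 0}
    - {"ax": 0,"ay": 0,"az": 0.297,"x": 0.0955,"y": 0.2285,"z": 0.074,"hand": 0}
    - {"ax": 0,"ay": 0,"az": 0.297,"x": 0.0955,"y": 0.2285,"z": 0.074,"hand": 0}
    - {"ax": 0,"ay": 0,"az": 0.297,"x": 0.0955,"y": 0.2285,"z": 0.074,"hand": 0}
    - {"ax": 0,"ay": 0,"az": 0.297,"x": 0.0955,"y": 0.2285,"z": 0.074,"hand": 0}
    - {"ax": 0,"ay": 0,"az": 0.297,"x": 0.0955,"y": 0.2285,"z": 0.074,"hand": 0}
    - {"ax": 0,"ay": 0,"az": 0.297,"x": 0.0955,"y": 0.2285,"z": 0.074,"hand": 0}
    - {"ax": 0,"ay": 0,"az": 0.297,"x": 0.0955,"y": 0.2285,"z": 0.074,"hand": 0}
    - {"ax": 0,"ay": 0,"az": 0,"x": 0,"y": 0,"z": 0,"hand": 0}
    - {"ax": 0,"ay": 0,"az": 0,"x": 0,"y": 0,"z": 0,"hand": 0}
    - {"ax": 0,"ay": 0,"az": 0,"x": 0,"y": 0,"z": 0,"hand": 0}

```text
t: 6.88
ee_pos: [595.1, 75.0, 189.6]
eef_rot: [180.0, -0.1, -135.3]
contact_force: [-0.5, -0.8, -2.0]
width: 13.9
gripper_force: 30.0
```

```bash
python3 m.py wt 546 26 "((57,70),(50,56))"; python3 -c "
from h import *
z=np.load('wt.npz');C=cloud(z['d'],z['K'],z['T']);o=get_obs();e=o['ee_pos']
m=(C[...,2]>e[2]-50)&(C[...,2]<e[2]+40)&(np.hypot(C[...,0]-e[0],C[...,1]-e[1])<35)
print(o['ee_pos'],o['eef_rot'],o['qpos']);v,u=np.nonzero(m);print(len(u)); Q=C[m]
y=np.radians(o['eef_rot'][2]);a=(Q[:,:2]-e[:2])@np.array([[np.cos(y),-np.sin(y)],[np.sin(y),np.cos(y)]])
for k in range(0,len(Q),max(1,len(Q)//30)): print(u[k],v[k],a[k].round(1),(Q[k,2]-e[2]).round(1))
"
```

```text
[595.1495057   75.00146437 189.56548405] [ 1.79973027e+02 -4.45140703e-02 -1.35261553e+02] 6.925 [ 0.01474449  0.6981801  -1.33794543] [0.0576207  0.04494704 0.01860994]
57 70 305 [546.4  26.2  64.6] ((546.3043823242188, 26.095176696777344), (29.07516860961914, 7.3673200607299805), 44.87942886352539)
50 56 1717 [545.5  25.3  51.7] ((545.776611328125, 25.59491729736328), (46.524356842041016, 47.22932815551758), 44.8919563293457)
[595.1495057   75.00146437 189.56548405] [ 1.79973027e+02 -4.45140703e-02 -1.35261553e+02] [-3.39383172e-01  1.06750955e+01  9.33254727e+01 -1.28512192e-02
  7.60499640e+01 -1.35074716e+02]
3792
239 182 [23.9 10.7] -35.7
257 185 [23.7 -1. ] -28.1
270 188 [23.7 -8.8] -19.6
239 192 [21.5  9.9] -18.7
249 195 [19.3  3.9] -19.8
259 198 [18.2 -2.2] -16.9
268 201 [16.9 -7.5] -15.0
236 205 [14.3 11.6] -15.3
274 207 [ 15.2 -10.7] -8.2
254 210 [18.7  0.7] 8.4
275 212 [ 13.8 -11. ] -3.2
237 215 [12.  10.4] -3.4
250 217 [18.7  2.6] 19.8
262 219 [18.6 -3.1] 22.5
269 221 [16.4 -6.6] 19.0
275 223 [ 10.1 -10.6] 4.4
277 225 [ 10.2 -11.4] 7.9
277 227 [ 10.5 -11.1] 11.7
275 229 [ 10.3 -10. ] 13.9
272 231 [10.4 -8.3] 17.0
265 233 [15.4 -4.3] 32.4
252 235 [14.   1.6] 31.1
235 237 [10.2  9.7] 24.3
290 238 [ 12.  -15.8] 30.0
262 270 [-3.2 -3. ] 31.6
261 274 [-4.8 -2.6] 32.3
263 278 [-7.5 -3.5] 31.3
266 282 [-9.7 -5. ] 31.2
268 286 [-11.4  -5.9] 31.8
271 290 [-8.8 -6.9] 39.4
256 295 [-16.3  -0.3] 31.5
```

View pics/wt.png

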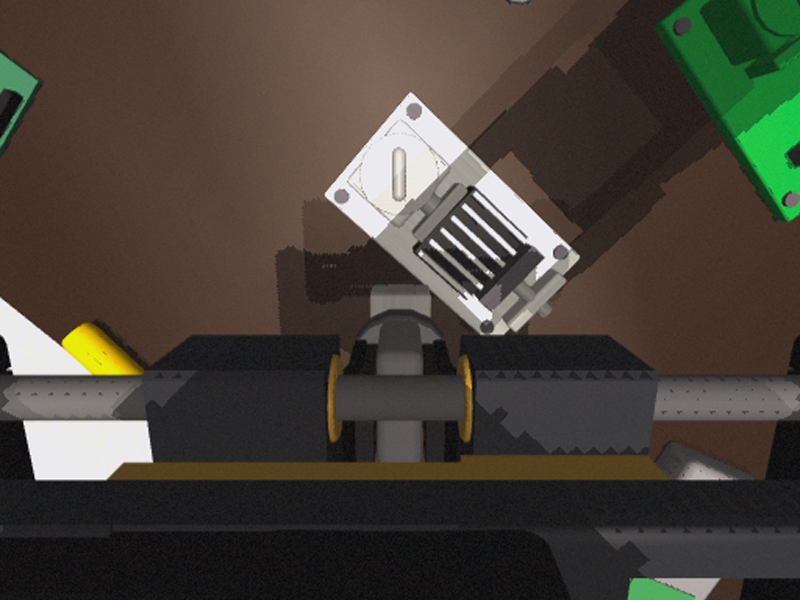

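The picture shows the tang at (400,173), lined up with the key foot in hand at (400,297). Both views agree on tang (546.1,26.0), so I go over it.

play_rows:
  moves:
    - {"ax": 0,"ay": 0,"az": 0,"x": -0.137,"y": -0.137,"z": 0,"hand": 0}
    - {"ax": 0,"ay": 0,"az": 0,"x": -0.137,"y": -0.137,"z": 0,"hand": 0}
    - {"ax": 0,"ay": 0,"az": 0,"x": -0.137,"y": -0.137,"z": 0,"hand": 0}
    - {"ax": 0,"ay": 0,"az": 0,"x": 0,"y": 0,"z": -0.21,"hand": 0}
    - {"ax": 0,"ay": 0,"az": 0,"x": 0,"y": 0,"z": -0.21,"hand": 0}
    - {"ax": 0,"ay": 0,"az": 0,"x": 0,"y": 0,"z": -0.21,"hand": 0}
    - {"ax": 0,"ay": 0,"az": 0,"x": 0,"y": 0,"z": 0,"hand": 0}
    - {"ax": 0,"ay": 0,"az": 0,"x": 0,"y": 0,"z": 0,"hand": 0}
    - {"ax": 0,"ay": 0,"az": 0,"x": 0,"y": 0,"z": 0,"hand": 0}

```text
t: 8.05
ee_pos: [547.4, 26.3, 115.8]
eef_rot: [-179.9, 0.1, -135.2]
contact_force: [-0.1, 0.8, -1.1]
width: 14.0
gripper_force: 30.0
```

```bash
cat > o.py <<'E'
from h import *
o=get_obs()
for k in("t","ee_pos","eef_rot","contact_force","torque","gripper_force"):print(k,np.round(o[k],2))
print(o["qpos"][5])
E
python3 o.py
```

```text
t 8.05
ee_pos [547.39  26.35 115.82]
eef_rot [-1.7989e+02  9.0000e-02 -1.3517e+02]
contact_force [-0.11  0.75 -1.13]
torque [ 0.08  0.1  -0.05]
gripper_force 30.0
-140.31588674892745
```

play_rows:
  moves:
    - {"ax": 0,"ay": 0,"az": 0,"x": -0.014,"y": -0.005,"z": 0,"hand": 0}
    - {"ax": 0,"ay": 0,"az": 0,"x": 0,"y": 0,"z": -0.03,"hand": 0}
    - {"ax": 0,"ay": 0,"az": 0,"x": 0,"y": 0,"z": -0.03,"hand": 0}
    - {"ax": 0,"ay": 0,"az": 0,"x": 0,"y": 0,"z": 0,"hand": 0}
    - {"ax": 0,"ay": 0,"az": 0,"x": 0,"y": 0,"z": 0,"hand": 0}

```text
t: 8.68
ee_pos: [544.6, 26.0, 107.0]
eef_rot: [180.0, -0.0, -135.2]
contact_force: [0.5, 0.4, -2.1]
width: 13.7
gripper_force: 30.0
```

```bash
python3 o.py
```

```text
t 8.68
ee_pos [544.6   26.01 106.98]
eef_rot [ 1.7999e+02 -1.0000e-02 -1.3515e+02]
contact_force [ 0.45  0.39 -2.11]
torque [0.06 0.01 0.04]
gripper_force 30.0
-140.4019059628571
```

```bash
cat > avg.py <<'E'
from h import *
a=[]
for i in range(4): snapshot("wrist");o=get_obs();a.append(np.r_[o["ee_pos"],o["contact_force"],o["torque"],o["eef_rot"][2]])
print(np.round(a,2));print(np.mean(a,0).round(2),o["t"])
E
python3 avg.py
```

```text
[[ 5.4471e+02  2.6000e+01  1.0709e+02  5.9000e-01  3.3000e-01 -1.4400e+00
   3.0000e-02  1.0000e-01 -1.0000e-02 -1.3515e+02]
 [ 5.4475e+02  2.5990e+01  1.0715e+02  2.2000e-01 -2.4000e-01 -1.0400e+00
   4.0000e-02  9.0000e-02 -1.0000e-02 -1.3515e+02]
 [ 5.4477e+02  2.6010e+01  1.0720e+02 -3.7000e-01  2.5000e-01 -1.9800e+00
   4.0000e-02 -1.0000e-02 -1.0000e-02 -1.3515e+02]
 [ 5.4476e+02  2.5960e+01  1.0719e+02 -3.9000e-01 -2.0000e-01 -1.8100e+00
   6.0000e-02  8.0000e-02 -1.0000e-02 -1.3515e+02]]
[ 5.4475e+02  2.5990e+01  1.0716e+02  1.0000e-02  3.0000e-02 -1.5700e+00
  4.0000e-02  7.0000e-02 -1.0000e-02 -1.3515e+02] 8.875
```

play_rows:
  moves:
    - {"ax": 0,"ay": 0,"az": 0,"x": 0.008,"y": -0.002,"z": 0,"hand": 0}
    - {"ax": 0,"ay": 0,"az": 0,"x": 0,"y": 0,"z": 0,"hand": 0}
    - {"ax": 0,"ay": 0,"az": 0,"x": 0,"y": 0,"z": -0.012,"hand": 0}
    - {"ax": 0,"ay": 0,"az": 0,"x": 0,"y": 0,"z": -0.012,"hand": 0}
    - {"ax": 0,"ay": 0,"az": 0,"x": 0,"y": 0,"z": -0.012,"hand": 0}
    - {"ax": 0,"ay": 0,"az": 0,"x": 0,"y": 0,"z": 0,"hand": 0}
    - {"ax": 0,"ay": 0,"az": 0,"x": 0,"y": 0,"z": 0,"hand": 0}

```text
t: 9.75
ee_pos: [545.6, 25.8, 102.8]
eef_rot: [180.0, 0.0, -135.2]
contact_force: [0.1, 1.1, -1.7]
width: 13.7
gripper_force: 30.0
```

```bash
python3 avg.py
```

```text
[[ 5.4564e+02  2.5740e+01  1.0280e+02  3.0000e-02 -4.4000e-01 -1.6500e+00
   5.0000e-02  2.0000e-02  3.0000e-02 -1.3515e+02]
 [ 5.4566e+02  2.5750e+01  1.0285e+02 -4.0000e-02  2.8000e-01 -1.3100e+00
   3.0000e-02  4.0000e-02 -1.0000e-02 -1.3515e+02]
 [ 5.4569e+02  2.5720e+01  1.0285e+02  8.3000e-01 -9.8000e-01 -2.0800e+00
   8.0000e-02  6.0000e-02  0.0000e+00 -1.3515e+02]
 [ 5.4570e+02  2.5740e+01  1.0288e+02  2.7000e-01  4.0000e-01 -1.1300e+00
   7.0000e-02  9.0000e-02 -2.0000e-02 -1.3516e+02]]
[ 5.4568e+02  2.5740e+01  1.0285e+02  2.7000e-01 -1.8000e-01 -1.5400e+00
  6.0000e-02  6.0000e-02  0.0000e+00 -1.3515e+02] 9.95
```

play_rows:
  moves:
    - {"ax": 0,"ay": 0,"az": 0,"x": 0,"y": 0,"z": -0.01,"hand": 0}
    - {"ax": 0,"ay": 0,"az": 0,"x": 0,"y": 0,"z": -0.01,"hand": 0}
    - {"ax": 0,"ay": 0,"az": 0,"x": 0,"y": 0,"z": -0.01,"hand": 0}
    - {"ax": 0,"ay": 0,"az": 0,"x": 0,"y": 0,"z": 0,"hand": 0}
    - {"ax": 0,"ay": 0,"az": 0,"x": 0,"y": 0,"z": 0,"hand": 0}

```text
t: 10.58
ee_pos: [545.6, 25.8, 99.2]
eef_rot: [180.0, -0.0, -135.2]
contact_force: [0.1, 0.6, -1.3]
width: 14.1
gripper_force: 30.0
```

```bash
python3 o.py
```

```text
t 10.58
ee_pos [545.62  25.76  99.15]
eef_rot [ 180.     -0.   -135.15]
contact_force [ 0.12  0.61 -1.32]
torque [0.02 0.08 0.02]
gripper_force 30.0
-140.41730841706504
```

The slot is on the tang (5 mm in) with no force. I go on down.

play_rows:
  moves:
    - {"ax": 0,"ay": 0,"az": 0,"x": 0,"y": 0,"z": -0.01,"hand": 0}
    - {"ax": 0,"ay": 0,"az": 0,"x": 0,"y": 0,"z": -0.01,"hand": 0}
    - {"ax": 0,"ay": 0,"az": 0,"x": 0,"y": 0,"z": -0.01,"hand": 0}
    - {"ax": 0,"ay": 0,"az": 0,"x": 0,"y": 0,"z": -0.01,"hand": 0}
    - {"ax": 0,"ay": 0,"az": 0,"x": 0,"y": 0,"z": -0.01,"hand": 0}
    - {"ax": 0,"ay": 0,"az": 0,"x": 0,"y": 0,"z": 0,"hand": 0}
    - {"ax": 0,"ay": 0,"az": 0,"x": 0,"y": 0,"z": 0,"hand": 0}

```text
t: 11.45
ee_pos: [545.7, 25.7, 93.2]
eef_rot: [-180.0, 0.0, -135.2]
contact_force: [0.6, -0.7, -2.7]
width: 13.8
gripper_force: 30.0
```

```bash
python3 o.py
```

```text
t 11.45
ee_pos [545.66  25.75  93.2 ]
eef_rot [-180.      0.   -135.15]
contact_force [ 0.62 -0.7  -2.74]
torque [ 0.09  0.11 -0.08]
gripper_force 30.0
-140.41488976907448
```

play_rows:
  moves:
    - {"ax": 0,"ay": 0,"az": 0,"x": 0,"y": 0,"z": -0.008,"hand": 0}
    - {"ax": 0,"ay": 0,"az": 0,"x": 0,"y": 0,"z": -0.006,"hand": 0}
    - {"ax": 0,"ay": 0,"az": 0,"x": 0,"y": 0,"z": 0,"hand": 0}
    - {"ax": 0,"ay": 0,"az": 0,"x": 0,"y": 0,"z": 0,"hand": 0}

```text
t: 11.95
ee_pos: [545.6, 25.7, 91.5]
eef_rot: [-180.0, 0.0, -135.2]
contact_force: [0.2, 1.1, -1.6]
width: 14.0
gripper_force: 30.0
```

```bash
python3 o.py
```

```text
t 11.95
ee_pos [545.64  25.73  91.53]
eef_rot [-180.      0.   -135.16]
contact_force [ 0.23  1.09 -1.64]
torque [ 0.05  0.06 -0.01]
gripper_force 30.0
-140.41550067527152
```

play_rows:
  moves:
    - {"ax": 0,"ay": 0,"az": 0,"x": 0,"y": 0,"z": -0.006,"hand": 0}
    - {"ax": 0,"ay": 0,"az": 0,"x": 0,"y": 0,"z": 0,"hand": 0}
    - {"ax": 0,"ay": 0,"az": 0,"x": 0,"y": 0,"z": 0,"hand": 0}

```text
t: 12.32
ee_pos: [545.6, 25.7, 90.8]
eef_rot: [-180.0, -0.0, -135.2]
contact_force: [-0.1, -0.4, -2.0]
width: 14.1
gripper_force: 30.0
```

```bash
python3 o.py
```

```text
t 12.32
ee_pos [545.62  25.73  90.78]
eef_rot [-180.     -0.   -135.15]
contact_force [-0.1  -0.35 -2.03]
torque [ 0.07  0.06 -0.01]
gripper_force 30.0
-140.4169478996643
```

play_rows:
  moves:
    - {"ax": 0,"ay": 0,"az": 0,"x": 0,"y": 0,"z": -0.006,"hand": 0}
    - {"ax": 0,"ay": 0,"az": 0,"x": 0,"y": 0,"z": 0,"hand": 0}
    - {"ax": 0,"ay": 0,"az": 0,"x": 0,"y": 0,"z": 0,"hand": 0}

```text
t: 12.7
ee_pos: [545.7, 25.7, 90.1]
eef_rot: [-180.0, 0.0, -135.2]
contact_force: [-0.5, 0.3, -1.7]
width: 13.7
gripper_force: 30.0
```

```bash
python3 avg.py
```

```text
[[ 5.4564e+02  2.5740e+01  9.0060e+01  1.5000e-01 -9.3000e-01 -1.9000e-01
   2.0000e-02 -2.0000e-02 -1.0000e-02 -1.3515e+02]
 [ 5.4565e+02  2.5720e+01  9.0080e+01  2.4000e-01  8.0000e-02 -7.7000e-01
   6.0000e-02  1.0000e-02  3.0000e-02 -1.3516e+02]
 [ 5.4564e+02  2.5710e+01  9.0060e+01  8.9000e-01  5.5000e-01 -1.6300e+00
   1.0000e-01 -1.0000e-02 -1.0000e-02 -1.3516e+02]
 [ 5.4563e+02  2.5730e+01  9.0060e+01  3.1000e-01  1.3000e-01 -1.6700e+00
   6.0000e-02  4.0000e-02  4.0000e-02 -1.3516e+02]]
[ 5.4564e+02  2.5730e+01  9.0070e+01  4.0000e-01 -4.0000e-02 -1.0700e+00
  6.0000e-02  0.0000e+00  1.0000e-02 -1.3516e+02] 12.9
```

Nearly touching. One more small step.

play_rows:
  moves:
    - {"ax": 0,"ay": 0,"az": 0,"x": 0,"y": 0,"z": -0.004,"hand": 0}
    - {"ax": 0,"ay": 0,"az": 0,"x": 0,"y": 0,"z": 0,"hand": 0}
    - {"ax": 0,"ay": 0,"az": 0,"x": 0,"y": 0,"z": 0,"hand": 0}

```text
t: 13.28
ee_pos: [545.7, 25.8, 90.0]
eef_rot: [-180.0, 0.0, -135.2]
contact_force: [-1.4, 0.5, 3.8]
width: 13.8
gripper_force: 30.0
```

```bash
python3 avg.py
```

```text
[[ 5.4573e+02  2.5750e+01  8.9990e+01 -2.7500e+00 -2.8000e-01  3.8900e+00
   1.1000e-01  4.8000e-01 -6.0000e-02 -1.3515e+02]
 [ 5.4574e+02  2.5770e+01  8.9970e+01 -2.5300e+00  6.5000e-01  5.4700e+00
   1.0000e-01  5.3000e-01 -3.0000e-02 -1.3515e+02]
 [ 5.4575e+02  2.5750e+01  8.9960e+01 -3.5600e+00  3.2000e-01  4.1700e+00
   8.0000e-02  6.1000e-01 -0.0000e+00 -1.3515e+02]
 [ 5.4574e+02  2.5780e+01  8.9940e+01 -2.6400e+00 -8.0000e-02  6.2400e+00
   1.2000e-01  6.1000e-01 -4.0000e-02 -1.3515e+02]]
[ 5.4574e+02  2.5760e+01  8.9960e+01 -2.8700e+00  1.5000e-01  4.9400e+00
  1.0000e-01  5.6000e-01 -3.0000e-02 -1.3515e+02] 13.475
```

The key is home (about 6 N). I ease off slightly and start turning clockwise.

play_rows:
  newtons: 45
  moves:
    - {"ax": 0,"ay": 0,"az": 0,"x": 0,"y": 0,"z": 0.002,"hand": 0}
    - {"ax": 0,"ay": 0,"az": -0.1,"x": 0,"y": 0,"z": 0,"hand": 0}
    - {"ax": 0,"ay": 0,"az": -0.1,"x": 0,"y": 0,"z": 0,"hand": 0}
    - {"ax": 0,"ay": 0,"az": -0.1,"x": 0,"y": 0,"z": 0,"hand": 0}
    - {"ax": 0,"ay": 0,"az": -0.1,"x": 0,"y": 0,"z": 0,"hand": 0}
    - {"ax": 0,"ay": 0,"az": 0,"x": 0,"y": 0,"z": 0,"hand": 0}

```text
t: 14.22
ee_pos: [546.1, 25.8, 90.0]
eef_rot: [-180.0, 0.1, -146.6]
contact_force: [-0.2, 1.6, 3.5]
width: 14.0
gripper_force: 45.0
```

```bash
python3 avg.py
```

```text
[[ 5.4610e+02  2.5830e+01  8.9990e+01  1.6000e-01  4.9000e-01  2.6700e+00
   2.4000e-01  2.0000e-02  7.0000e-02 -1.4655e+02]
 [ 5.4608e+02  2.5800e+01  8.9990e+01  9.0000e-01  1.3300e+00  1.5200e+00
   2.2000e-01 -1.0000e-02  3.0000e-02 -1.4656e+02]
 [ 5.4606e+02  2.5790e+01  8.9980e+01  8.7000e-01  1.2000e+00  3.5500e+00
   2.1000e-01 -5.0000e-02  5.0000e-02 -1.4657e+02]
 [ 5.4607e+02  2.5820e+01  8.9990e+01  8.3000e-01  7.2000e-01  2.9100e+00
   2.1000e-01 -8.0000e-02  3.0000e-02 -1.4658e+02]]
[ 5.4608e+02  2.5810e+01  8.9990e+01  6.9000e-01  9.3000e-01  2.6600e+00
  2.2000e-01 -3.0000e-02  5.0000e-02 -1.4657e+02] 14.425
```

play_rows:
  moves:
    - {"ax": 0,"ay": 0,"az": -0.1,"x": 0,"y": 0,"z": 0,"hand": 0}
    - {"ax": 0,"ay": 0,"az": -0.1,"x": 0,"y": 0,"z": 0,"hand": 0}

```text
t: 14.68
ee_pos: [546.0, 25.9, 90.0]
eef_rot: [-180.0, 0.0, -152.4]
contact_force: [1.2, 1.9, 2.5]
width: 13.5
gripper_force: 45.0
```

```bash
python3 avg.py
```

```text
[[ 5.4600e+02  2.5870e+01  8.9980e+01  3.3000e-01  1.0600e+00  2.2200e+00
   2.7000e-01 -1.1000e-01  1.2000e-01 -1.5251e+02]
 [ 5.4595e+02  2.5850e+01  8.9960e+01  1.8700e+00  1.7700e+00  3.5800e+00
   3.2000e-01 -9.0000e-02  1.0000e-02 -1.5234e+02]
 [ 5.4597e+02  2.5840e+01  8.9970e+01  5.9000e-01  1.3700e+00  3.0300e+00
   2.6000e-01 -1.3000e-01  5.0000e-02 -1.5228e+02]
 [ 5.4597e+02  2.5840e+01  8.9980e+01 -7.0000e-02  1.2700e+00  3.2900e+00
   3.2000e-01 -1.2000e-01  6.0000e-02 -1.5227e+02]]
[ 5.4597e+02  2.5850e+01  8.9970e+01  6.8000e-01  1.3700e+00  3.0300e+00
  2.9000e-01 -1.1000e-01  6.0000e-02 -1.5235e+02] 14.875
```

```bash
cat > tq.py <<'E'
from h import *
for i in range(4):
    o=get_obs();print(o["t"],"Tz",o["torque"][2].round(3),"j6",o["joint_torque"][5].round(3),"yaw",o["eef_rot"][2].round(2),"F",o["contact_force"].round(1),o["width"].round(2))
    if i<3: snapshot("wrist")
E
python3 tq.py
```

```text
Traceback (most recent call last):
  File "tq.py", line 3, in <module>
    o=get_obs();print(o["t"],"Tz",o["torque"][2].round(3),"j6",o["joint_torque"][5].round(3),"yaw",o["eef_rot"][2].round(2),"F",o["contact_force"].round(1),o["width"].round(2))
                                                                                                                                                            ^^^^^^^^^^^^^^^^
AttributeError: 'float' object has no attribute 'round'
```

play_rows:
  moves:
    - {"ax": 0,"ay": 0,"az": -0.1,"x": 0,"y": 0,"z": 0,"hand": 0}
    - {"ax": 0,"ay": 0,"az": -0.1,"x": 0,"y": 0,"z": 0,"hand": 0}

```text
t: 15.12
ee_pos: [545.9, 25.9, 90.0]
eef_rot: [-180.0, 0.0, -158.1]
contact_force: [1.0, 1.5, 3.6]
width: 13.8
gripper_force: 45.0
```

```bash
python3 tq.py
```

```text
Traceback (most recent call last):
  File "tq.py", line 3, in <module>
    o=get_obs();print(o["t"],"Tz",o["torque"][2].round(3),"j6",o["joint_torque"][5].round(3),"yaw",o["eef_rot"][2].round(2),"F",o["contact_force"].round(1),o["width"].round(2))
                                                                                                                                                            ^^^^^^^^^^^^^^^^
AttributeError: 'float' object has no attribute 'round'
```

```bash
sed -i 's/,o\["width"\].round(2)//' tq.py; python3 tq.py
```

```text
15.125 Tz 0.159 j6 -0.372 yaw -158.09 F [1.  1.5 3.6]
15.175 Tz 0.125 j6 -0.016 yaw -158.21 F [1.  1.8 3.8]
15.225 Tz 0.032 j6 0.468 yaw -158.04 F [1.7 1.4 2.8]
15.275 Tz 0.012 j6 0.202 yaw -157.98 F [1.1 1.7 2.6]
```

play_rows:
  moves:
    - {"ax": 0,"ay": 0,"az": -0.08,"x": 0,"y": 0,"z": 0,"hand": 0}
    - {"ax": 0,"ay": 0,"az": -0.08,"x": 0,"y": 0,"z": 0,"hand": 0}

```text
t: 15.52
ee_pos: [545.9, 25.9, 90.0]
eef_rot: [180.0, 0.0, -162.6]
contact_force: [0.3, 2.3, 2.6]
width: 13.8
gripper_force: 45.0
```

```bash
python3 tq.py
```

```text
15.525 Tz 0.148 j6 -0.265 yaw -162.63 F [0.3 2.3 2.6]
15.575 Tz 0.174 j6 0.03 yaw -162.72 F [1.2 1.8 3.6]
15.625 Tz 0.082 j6 0.404 yaw -162.59 F [1.2 3.4 3.6]
15.675 Tz 0.058 j6 0.173 yaw -162.56 F [1.  2.4 3.6]
```

play_rows:
  moves:
    - {"ax": 0,"ay": 0,"az": -0.08,"x": 0,"y": 0,"z": 0,"hand": 0}
    - {"ax": 0,"ay": 0,"az": -0.08,"x": 0,"y": 0,"z": 0,"hand": 0}

```text
t: 15.92
ee_pos: [545.8, 25.9, 89.9]
eef_rot: [180.0, 0.0, -167.2]
contact_force: [1.5, 2.3, 3.2]
width: 13.4
gripper_force: 45.0
```

```bash
python3 tq.py
```

```text
15.925 Tz 0.131 j6 -0.265 yaw -167.21 F [1.5 2.3 3.2]
15.975 Tz 0.137 j6 0.031 yaw -167.3 F [1.3 2.7 3.5]
16.025 Tz 0.072 j6 0.404 yaw -167.18 F [1.6 2.8 3.2]
16.075 Tz 0.088 j6 0.173 yaw -167.14 F [2.2 2.9 3.9]
```

play_rows:
  moves:
    - {"ax": 0,"ay": 0,"az": -0.08,"x": 0,"y": 0,"z": 0,"hand": 0}
    - {"ax": 0,"ay": 0,"az": -0.08,"x": 0,"y": 0,"z": 0,"hand": 0}

```text
t: 16.32
ee_pos: [545.8, 26.0, 90.0]
eef_rot: [180.0, 0.0, -171.8]
contact_force: [0.7, 2.8, 3.6]
width: 14.0
gripper_force: 45.0
```

```bash
python3 tq.py
```

```text
16.325 Tz 0.129 j6 -0.264 yaw -171.79 F [0.7 2.8 3.6]
16.375 Tz 0.171 j6 0.032 yaw -171.89 F [1.1 3.  3.4]
16.425 Tz 0.028 j6 0.405 yaw -171.76 F [0.7 3.7 3.7]
16.475 Tz 0.082 j6 0.174 yaw -171.72 F [1.4 3.9 4.5]
```

play_rows:
  moves:
    - {"ax": 0,"ay": 0,"az": -0.08,"x": 0,"y": 0,"z": 0,"hand": 0}
    - {"ax": 0,"ay": 0,"az": -0.08,"x": 0,"y": 0,"z": 0,"hand": 0}

```text
t: 16.73
ee_pos: [545.8, 26.0, 90.0]
eef_rot: [180.0, 0.0, -176.4]
contact_force: [2.2, 3.3, 4.5]
width: 13.6
gripper_force: 45.0
```

```bash
python3 tq.py
```

```text
16.725 Tz 0.159 j6 -0.263 yaw -176.37 F [2.2 3.3 4.5]
16.775 Tz 0.149 j6 0.032 yaw -176.47 F [1.1 3.6 3.8]
16.825 Tz 0.091 j6 0.406 yaw -176.34 F [1.5 3.7 4.3]
16.875 Tz 0.076 j6 0.175 yaw -176.31 F [1.3 4.3 4.7]
```

play_rows:
  moves:
    - {"ax": 0,"ay": 0,"az": -0.08,"x": 0,"y": 0,"z": 0,"hand": 0}
    - {"ax": 0,"ay": 0,"az": -0.08,"x": 0,"y": 0,"z": 0,"hand": 0}

```text
t: 17.12
ee_pos: [545.8, 26.1, 90.0]
eef_rot: [180.0, 0.0, 179.0]
contact_force: [1.5, 4.8, 5.7]
width: 13.6
gripper_force: 45.0
```

```bash
python3 tq.py
```

```text
17.125 Tz 0.208 j6 -0.263 yaw 179.04 F [1.5 4.8 5.7]
17.175 Tz 0.074 j6 0.033 yaw 178.94 F [2.  4.5 4.8]
17.225 Tz 0.073 j6 0.407 yaw 179.07 F [1.5 4.  4.2]
17.275 Tz 0.062 j6 0.176 yaw 179.1 F [1.7 4.4 4.9]
```

play_rows:
  moves:
    - {"ax": 0,"ay": 0,"az": -0.08,"x": 0,"y": 0,"z": 0,"hand": 0}

```text
t: 17.4
ee_pos: [545.8, 26.0, 90.0]
eef_rot: [180.0, 0.0, 176.8]
contact_force: [1.2, 6.3, 5.1]
width: 13.9
gripper_force: 45.0
```

```bash
python3 tq.py
```

```text
17.4 Tz 0.163 j6 -0.428 yaw 176.77 F [1.2 6.3 5.1]
17.45 Tz 0.1 j6 0.025 yaw 176.66 F [2.1 5.4 4.7]
17.5 Tz 0.096 j6 0.367 yaw 176.77 F [1.1 5.3 5.7]
17.55 Tz 0.135 j6 0.155 yaw 176.8 F [1.1 5.1 5.5]
```

```bash
python3 - <<'E'
from h import *
for n in("wf1","wt"):
    z=np.load(n+".npz");C=cloud(z["d"],z["K"],z["T"]).reshape(-1,3);P=C[:,:2]-[546.1,26]
    m=(C[:,2]>9)&(C[:,2]<16)&(np.abs(P[:,0])<60)&(P[:,1]>-60)&(P[:,1]<160)
    r=cv2.minAreaRect(P[m].astype(np.float32));print(r)
    b=cv2.boxPoints(r);e=max([b[1]-b[0],b[2]-b[1]],key=np.linalg.norm);e/=np.linalg.norm(e);e*=np.sign(e[1]);f=np.array([-e[1],e[0]])
    s=P@e;t=P@f
    for t0 in(-12,12):
        print(n,t0,[(k,int(np.median(C[q,2]))) for k in range(16,135) for q in[(abs(t-t0)<6)&(abs(s-k)<.5)&(C[:,2]<80)] if q.any()])
E
python3 tq.py | head -1
```

```text
((-2.6117324829101562, 51.9516487121582), (90.01982879638672, 165.0494842529297), 2.7440619468688965)
wf1 -12 [(16, 51), (17, 50), (18, 51), (19, 51), (20, 49), (21, 47), (22, 48), (23, 52), (25, 11), (26, 11), (27, 11), (28, 11), (29, 11), (30, 11), (31, 28), (32, 41), (33, 41), (34, 41), (35, 41), (36, 41), (37, 42), (38, 41), (39, 40), (40, 33), (41, 34), (42, 36), (43, 34), (44, 34), (45, 35), (46, 40), (47, 34), (48, 34), (49, 34), (50, 34), (51, 39), (52, 34), (53, 34), (54, 34), (55, 39), (56, 34), (57, 39), (58, 34), (59, 35), (60, 36), (61, 36), (62, 34), (63, 35), (64, 34), (65, 34), (66, 44), (67, 34), (68, 34), (69, 45), (70, 35), (71, 34), (72, 33), (73, 33), (74, 39), (75, 34), (76, 34), (77, 34), (78, 35), (79, 33), (80, 42), (81, 35), (82, 35), (83, 34), (84, 45), (85, 34), (86, 39), (87, 33), (88, 33), (89, 33), (93, 32), (94, 31), (95, 39), (96, 39), (97, 39), (98, 40), (99, 39), (100, 39), (101, 39), (102, 39), (103, 39), (104, 39), (105, 39), (106, 38), (114, 14), (115, 11), (116, 11), (117, 11), (118, 11), (119, 11), (120, 11), (121, 11), (122, 21), (123, 31), (1
[... 2807 characters left out ...]
, 34), (60, 34), (61, 33), (62, 33), (63, 33), (64, 33), (65, 34), (66, 33), (67, 33), (68, 33), (69, 33), (70, 33), (71, 33), (72, 34), (73, 33), (74, 34), (75, 34), (76, 34), (77, 33), (78, 34), (79, 34), (80, 34), (81, 34), (82, 33), (83, 33), (84, 34), (85, 34), (86, 35), (87, 34), (88, 33), (89, 33), (90, 31), (93, 32), (94, 33), (95, 39), (96, 39), (97, 39), (98, 39), (99, 39), (100, 39), (101, 39), (102, 39), (103, 39), (104, 39), (105, 39), (114, 12), (115, 11), (116, 11), (117, 11), (118, 11), (119, 11), (120, 11), (121, 12), (122, 22), (123, 31), (124, 31), (125, 31), (126, 31), (127, 31), (128, 31), (129, 31), (130, 31), (131, 30)]
17.55 Tz 0.135 j6 0.155 yaw 176.8 F [1.1 5.1 5.5]
```

Geometry from the earlier views: about 5 mm from module to backstop gives roughly 0.85–0.95 rad of turn before the squeeze. I have turned 0.84 rad, so small steps follow.

play_rows:
  moves:
    - {"ax": 0,"ay": 0,"az": -0.05,"x": 0,"y": 0,"z": 0,"hand": 0}
    - {"ax": 0,"ay": 0,"az": -0.05,"x": 0,"y": 0,"z": 0,"hand": 0}

```text
t: 17.95
ee_pos: [545.8, 26.1, 90.0]
eef_rot: [180.0, 0.0, 173.9]
contact_force: [1.3, 5.4, 6.0]
width: 13.5
gripper_force: 45.0
```

```bash
python3 tq.py
```

```text
17.95 Tz 0.163 j6 -0.102 yaw 173.91 F [1.3 5.4 6. ]
18.0 Tz 0.123 j6 0.103 yaw 173.85 F [0.6 5.1 5.3]
18.05 Tz 0.125 j6 0.294 yaw 173.92 F [1.1 5.3 4.4]
18.1 Tz 0.131 j6 0.156 yaw 173.94 F [1.  4.5 4.5]
```

play_rows:
  moves:
    - {"ax": 0,"ay": 0,"az": -0.05,"x": 0,"y": 0,"z": 0,"hand": 0}
    - {"ax": 0,"ay": 0,"az": -0.05,"x": 0,"y": 0,"z": 0,"hand": 0}

```text
t: 18.35
ee_pos: [545.8, 26.1, 90.0]
eef_rot: [180.0, 0.0, 171.1]
contact_force: [1.0, 6.1, 4.9]
width: 13.4
gripper_force: 45.0
```

```bash
python3 tq.py
```

```text
18.35 Tz 0.2 j6 -0.055 yaw 171.05 F [1.  6.1 4.9]
18.4 Tz 0.146 j6 0.157 yaw 170.99 F [0.9 5.9 4.6]
18.45 Tz 0.164 j6 0.346 yaw 171.07 F [1.1 5.2 5. ]
18.5 Tz 0.145 j6 0.207 yaw 171.09 F [1.4 5.7 5.4]
```

Joint 6's steady torque is now rising (0.156→0.207): the squeeze has begun.

play_rows:
  moves:
    - {"ax": 0,"ay": 0,"az": -0.05,"x": 0,"y": 0,"z": 0,"hand": 0}
    - {"ax": 0,"ay": 0,"az": -0.05,"x": 0,"y": 0,"z": 0,"hand": 0}

```text
t: 18.75
ee_pos: [545.7, 26.1, 90.0]
eef_rot: [180.0, 0.0, 168.2]
contact_force: [1.9, 5.8, 4.5]
width: 13.7
gripper_force: 45.0
```

```bash
python3 tq.py
```

```text
18.75 Tz 0.282 j6 0.012 yaw 168.19 F [1.9 5.8 4.5]
18.8 Tz 0.196 j6 0.214 yaw 168.14 F [0.3 5.3 5.2]
18.85 Tz 0.208 j6 0.405 yaw 168.21 F [1.4 5.7 5.6]
18.9 Tz 0.22 j6 0.268 yaw 168.23 F [0.7 4.2 5.2]
```

play_rows:
  moves:
    - {"ax": 0,"ay": 0,"az": -0.04,"x": 0,"y": 0,"z": 0,"hand": 0}
    - {"ax": 0,"ay": 0,"az": -0.04,"x": 0,"y": 0,"z": 0,"hand": 0}

```text
t: 19.15
ee_pos: [545.7, 26.1, 90.0]
eef_rot: [180.0, 0.0, 165.9]
contact_force: [2.1, 4.2, 5.1]
width: 13.8
gripper_force: 45.0
```

```bash
python3 tq.py
```

```text
19.15 Tz 0.311 j6 0.029 yaw 165.91 F [2.1 4.2 5.1]
19.2 Tz 0.232 j6 0.193 yaw 165.86 F [0.7 5.8 5.4]
19.25 Tz 0.267 j6 0.346 yaw 165.92 F [1.3 5.1 4.9]
19.3 Tz 0.167 j6 0.237 yaw 165.94 F [0.7 4.8 4.5]
```

play_rows:
  moves:
    - {"ax": 0,"ay": 0,"az": -0.04,"x": 0,"y": 0,"z": 0,"hand": 0}
    - {"ax": 0,"ay": 0,"az": -0.04,"x": 0,"y": 0,"z": 0,"hand": 0}

```text
t: 19.55
ee_pos: [545.8, 26.2, 90.0]
eef_rot: [180.0, 0.0, 163.6]
contact_force: [0.7, 5.0, 4.8]
width: 13.6
gripper_force: 45.0
```

```bash
python3 tq.py
```

```text
19.55 Tz 0.175 j6 -0.007 yaw 163.62 F [0.7 5.  4.8]
19.6 Tz 0.18 j6 0.156 yaw 163.57 F [0.6 5.7 4.9]
19.65 Tz 0.155 j6 0.31 yaw 163.63 F [0.7 5.9 5. ]
19.7 Tz 0.168 j6 0.2 yaw 163.64 F [1.3 5.8 5.8]
```

It clicked: the torque dropped 0.037, as the clutch's fall predicts. I stop turning, ease the side and down forces, then let go and rise.

play_rows:
  moves:
    - {"ax": 0,"ay": 0,"az": 0,"x": 0,"y": 0.002,"z": 0.003,"hand": 0}
    - {"ax": 0,"ay": 0,"az": 0,"x": 0,"y": 0,"z": 0,"hand": 0}
    - {"ax": 0,"ay": 0,"az": 0,"x": 0,"y": 0,"z": 0,"hand": 0.2}
    - {"ax": 0,"ay": 0,"az": 0,"x": 0,"y": 0,"z": 0,"hand": 0.3}
    - {"ax": 0,"ay": 0,"az": 0,"x": 0,"y": 0,"z": 0,"hand": 0.4}
    - {"ax": 0,"ay": 0,"az": 0,"x": 0,"y": 0,"z": 0,"hand": 0.5}
    - {"ax": 0,"ay": 0,"az": 0,"x": 0,"y": 0,"z": 0,"hand": 0.5}

```text
t: 20.58
ee_pos: [545.5, 25.8, 90.0]
eef_rot: [-180.0, -0.0, 163.5]
contact_force: [-0.1, -0.9, 0.1]
width: 41.9
gripper_force: 0.0
```

```bash
python3 tq.py
```

```text
20.575 Tz -0.071 j6 -0.002 yaw 163.54 F [-0.1 -0.9  0.1]
20.625 Tz 0.041 j6 -0.001 yaw 163.54 F [-0.5 -0.3  0.2]
20.675 Tz -0.01 j6 -0.001 yaw 163.54 F [-0.3  0.5 -0.2]
20.725 Tz 0.023 j6 -0.001 yaw 163.54 F [ 0.3 -1.   0.9]
```

Free. I rise and move back so the wrist camera sees the key.

play_rows:
  moves:
    - {"ax": 0,"ay": 0,"az": 0,"x": 0,"y": 0,"z": 0.1,"hand": 0.5}
    - {"ax": 0,"ay": 0,"az": 0,"x": 0,"y": 0,"z": 0.3,"hand": 0.5}
    - {"ax": 0,"ay": 0,"az": 0,"x": 0,"y": 0,"z": 0.4,"hand": 0.5}
    - {"ax": 0,"ay": 0,"az": 0,"x": 0,"y": 0,"z": 0.4,"hand": 0.5}
    - {"ax": 0,"ay": 0,"az": 0,"x": 0.28,"y": -0.08,"z": 0,"hand": 0.5}
    - {"ax": 0,"ay": 0,"az": 0,"x": 0.28,"y": -0.08,"z": 0,"hand": 0.5}
    - {"ax": 0,"ay": 0,"az": 0,"x": 0,"y": 0,"z": 0,"hand": 0.5}
    - {"ax": 0,"ay": 0,"az": 0,"x": 0,"y": 0,"z": 0,"hand": 0.5}

```text
t: 21.72
ee_pos: [612.2, 7.0, 234.3]
eef_rot: [-180.0, -0.0, 163.5]
contact_force: [0.6, 0.1, -0.2]
width: 43.5
gripper_force: 0.0
```

```bash
python3 m.py we 546 26 "((116,130),(80,92),(66,75))"
```

```text
[612.06311545   7.10999566 234.34957447] [ 1.79999866e+02 -3.41340828e-02  1.63550085e+02] 21.775 [-0.23008101  0.17145294  0.26595646] [-0.00503737 -0.01140689  0.00105642]
116 130 700 [545.7  26.  121.3] ((545.9448852539062, 25.81394386291504), (13.227132797241211, 37.03300094604492), 73.96880340576172)
80 92 583 [545.8  29.8  86.6] ((546.405517578125, 25.666908264160156), (36.13020324707031, 33.87957763671875), 74.54146575927734)
66 75 176 [562.1  24.8  70.5] ((546.1762084960938, 25.98235321044922), (23.949369430541992, 47.90621566772461), 80.02303314208984)
```

View pics/we.png

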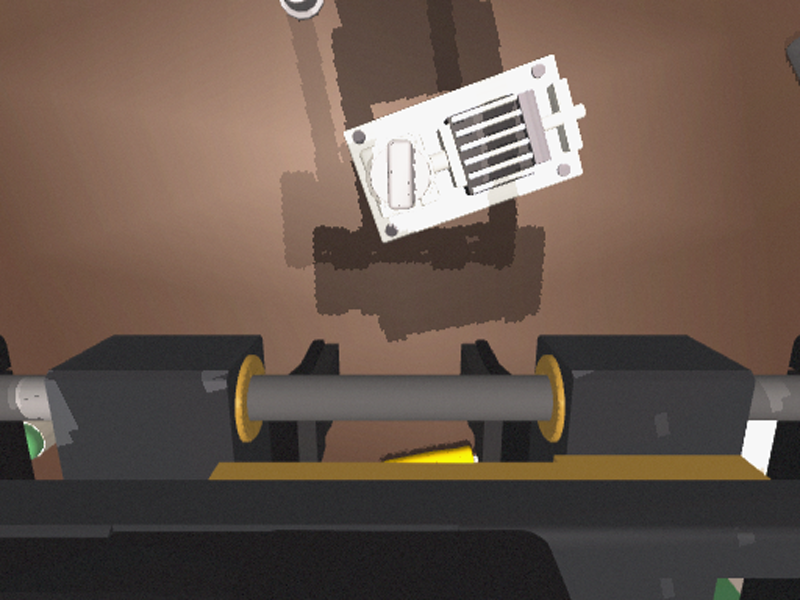

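The key stands upright and centred on the tang at (400,173), its wing top at 121–122 mm. The wing has slipped about 6° against the foot (the click), and the module is against the backstop at (495,145).

```bash
python3 -c "
from rig import *
print(hand_in())"
```

```text
the job is handed in; nothing more can be done
None
```

I set the key home on the tang, turned it clockwise until the clutch clicked, stopped, and left it released and upright with the module against the backstop. The job is handed in at about 22 s of the 64 s limit; the hand-in returned no verdict, and the squeeze force is inferred from the click because the robot cannot read it directly.

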